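# Lock the depth gauge on the crock's floor

## Task

Take the inside depth of the stoneware crock with the depth gauge that stands across its rim: grip the gauge's cross handle, lower the probe gently until its foot rests lightly on the floor inside, and holding it there turn the handle clockwise (seen from above) to its stop, so that the slide is locked at that depth. Turn only after the foot has touched, never press hard on the floor, and leave the handle locked with the foot still resting on the floor. Do not disturb the things standing beside the crock.

Things in the scene. Friction and masses are not known exactly. Their poses are not given: they have to be found in the camera images.
- crock: open round cream stoneware crock, 102 mm across, 69 mm high, standing fast on the worktop; origin under its centre on the worktop, z up. Inside is a level wooden riser disc as floor, at an unknown height between 12 and 45 mm above the worktop, hidden under the gauge's plate. The probe's foot is sprung (yields up to 7 mm, 2 N per mm); 2 to 5 N on the floor are light, 7 N is too much to leave locked in, over 10 N is hard
- grip (a point): centre of the black cross handle (T-bar) on top of the probe rod: 52 mm long along its x, 14 mm thick along its y (grip it across this), 26 mm high; about 200 mm above the worktop at the start, its z up and on the rod's axis. Below it a collar, 20 mm across, reaches to 18 mm under this point, then comes the 10 mm rod
- gauge: the depth gauge's fixed part: round aluminium plate, 110 mm across and 8 mm thick, lying on the crock's rim and standing fast, with a steel guide bush, 24 mm across, on it whose top is 36 mm above the origin; origin at the centre of the plate's underside, z up
- rod: the probe: upright steel rod, 10 mm across, with a black rubber foot at its lower end; origin under the foot (while unpressed), at the start 69 mm above the worktop, inside the plate. It slides straight down by up to 66 mm. A spring lifts it: pushing down takes 1.5 N at the top to 2.5 N at the bottom, until the foot meets the floor; let go unlocked, it springs back up
- lock (a joint): turn of the cross handle against the rod (rad): 0 to 0.2 at the start (free), grows as the handle is turned clockwise from above, stop at 1.25. The lock begins to bite at about 0.5 and holds the rod firmly from 1.0 on; the handle stays where it is left, turning it takes up to about 0.12 N m
- honey_jar: honey jar with white lid, 66 mm across and 102 mm high, about 14 cm to the left of the crock; origin under its centre; a bystander
- salt_shaker: salt shaker, 44 mm across and 90 mm high, about 12 cm to the right of the crock; origin under its centre; a bystander
- spice_b: spice bottle with black cap, 41 mm across and 105 mm high, about 19 cm to the right of the crock; origin under its centre; a bystander
Things that resemble listed ones, but are neither listed nor needed, are in the scene too. What is shaped like the crock but orange is not meant.

How it is judged:
By the outcome, as a careful person would: the job done as asked, in the order asked, and still so for the second after the job is handed in, with the robot touching nothing.
It also fails if it takes over 43 s, if anything falls off the work surface, if the arm or the gripper's body presses on something with over 40 N, if the wrist force passes 120 N, or if a joint passes its speed limit or range.

## Robot

A 6-joint arm with a two-finger parallel gripper is mounted at the origin on a cart in front of the work surface, level with it; the furniture and walls round the work are solid. World frame = base frame: x ahead of the robot, y to its left, z up, the work surface at z = 0. Lengths are in m, angles in rad, forces in N, time in s.
With the tool pointing down it reaches from about 0.35 to 0.85 m from the base axis. Payload 8.1 kg.
Tool frame: the origin (TCP) lies midway between the tips of the shut fingers; the grasp point (between the pads) lies 19 mm behind it (robot.grip_point_offset is the distance from the TCP to the grasp point, in m); z points along the fingers, y is the line along which they close (so a half turn about z gives the same grasp; the last joint's range is limited). The gripper opens to 93 mm and grips with 3 to 60 N. Pads are 15 mm wide; open, the fingers measure 128 mm over their backs; the gripper's body (75 mm by 188 mm) begins 65 mm behind the grasp point.
Start: joints at [1.077, 0.13, 1.488, -0, 1.523, -0.085], TCP at [0.238, 0.551, 0.219] pointing down, gripper open.
Joint ranges: [-2.96, 2.96], [-0.89, 2.26], [0.02, 2.5], [-1.34, 4.48], [0, 2.73], [-2.66, 2.66]. Speed limits (rad/s): [2.39, 2.39, 2.79, 3.14, 3.14, 3.14].

## Interface

Orientations are given as a rotation vector (axis times angle).
In Python, from plant import robot, read_camera, job gives the robot as it stands.
- The arm moves only by the shell command python3 -m inch 'ROWS' [FORCE]. ROWS is JSON, one flat list of numbers, 5 for each row, row after row: the shift along the world's x, y, z in mm, then the turn about the world's z in degrees, then the opening in per cent of the stroke, from 0 (shut) to 100 (fully open). In form: [dx, dy, dz, yaw, hand, dx, dy, dz, yaw, hand, ...]. A call has 1 to 10 rows; each row is the pose to reach, as a shift and turn from the pose commanded when the call began; what a row does not reach only later rows make up. A row lasts 1/12 s, in which the tool goes at most 41.7 mm and 7.16 degrees, less where a joint would pass 70% of its speed; a pose out of reach is approached as far as the arm can. A call with a gripper value outside its range is refused whole. The fingers move at their own pace and stop on an object; FORCE is the grip in N (left out, the last holds). Time passes only in rows, so rows that repeat a pose let the fingers close. It gives the time, the measured TCP pose, the force, the opening and the grip force at its end, in the units of the state.
- robot.read_state(): the state, without advancing time (a new reading comes with each control period).
- read_camera(name): name is "side" or "top" or "wrist"; returns a dict with "image" (384x512x3 uint8, blue, green, red), "K" (3x3 intrinsics, pixels), "extrinsics" (4x4, takes a point from world to camera coordinates); the wrist camera has in their place "mount" (4x4, takes a point from camera to tool coordinates, whose origin is the TCP and whose axes are the flange's). Camera axes: x right, y down, z forward; pixel columns grow to the right and rows downward; lengths in m; the calibration is good to about 2 mm. A picture is of the moment at which its call begins: read the wrist's pose just before it. There is no depth.
- job.close_job(): hands the job in; it is judged then, once.
The state is a dict: "t": time; "q": joint angles; "dq": joint speeds; "joint_torque": joint torques, N m; "tool_pos": TCP position; "orientation": TCP orientation; "force": force on the tool from outside, world axes, zero at the start; "wrist_torque": the same for the moment, N m; "opening": finger opening in m; "gripper_force": force on a finger pad.
Only numpy, scipy, OpenCV 4.12 (cv2) and the standard library are available. Lean on these libraries where they do the work, as an engineer would, in place of code of your own. Each camera call takes 0.05 s, during which the arm holds its last target. There are 200 camera calls.

## Working session

There is one attempt and no reset: what is moved stays moved. The work goes in short steps, Python scripts to look and compute and a shell command to move; the robot and the scene stay as the last step left them, time stands still between calls to the robot, and variables do not carry over. Pictures are saved under pics/ and viewed, at most 10 in all, crops included, and the job is handed in when it is done.

```bash
mkdir -p pics
python3 - <<'E'
from plant import robot, read_camera
import cv2,numpy as np
s=robot.read_state();print(s['t'],s['tool_pos'],s['orientation'],s['opening'],s['force'])
for n in("side","top"):
    c=read_camera(n);cv2.imwrite(f"pics/{n}0.png",c["image"]);print(n,c["K"].tolist(),np.round(c["extrinsics"],4).tolist())
E
```

```text
0.0 [0.23823832 0.55006486 0.2176202 ] [-6.37617789e-01 -3.07566121e+00  2.71881745e-03] 0.09288594894591472 [ 0.27234299 -0.10898563 -0.37916643]
side [[377.5734940235941, 0.0, 251.39422274805733], [0.0, 377.5734940235941, 196.3243453739207], [0.0, 0.0, 1.0]] [[-0.9796, -0.2009, 0.0076, 0.5411], [-0.1016, 0.4618, -0.8811, 0.1339], [0.1735, -0.8639, -0.4728, 0.9387], [0.0, 0.0, 0.0, 1.0]]
top [[366.60129234999056, 0.0, 255.3949532170066], [0.0, 366.60129234999056, 190.06552175697996], [0.0, 0.0, 1.0]] [[0.0186, -0.9998, 0.01, 0.08], [-0.9809, -0.0202, -0.1937, 0.5741], [0.1938, -0.0062, -0.981, 0.9853], [0.0, 0.0, 0.0, 1.0]]
```

View pics/side0.png

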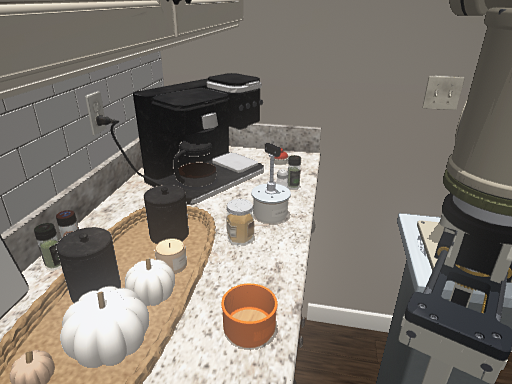

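View pics/top0.png

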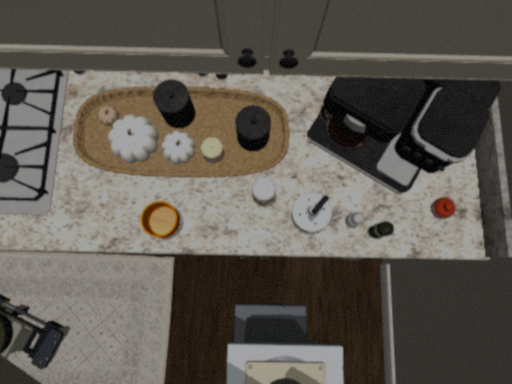

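The side view shows the cream crock with its gauge at (271,203) and the black T-handle at (272,150). In the top view the plate is at (312,212) and the handle at (319,205).
What could be mistaken for the crock: the orange bowl, side (250,315), top (160,219), which is the decoy; and the cream gauge/crock, top (312,212), which I choose. Other black items, such as the bottle cap at top (381,230), are not the handle.

```bash
python3 - <<'E'
import cv2,numpy as np
a=cv2.imread("pics/side0.png")[130:230,225:315];b=cv2.imread("pics/top0.png")[170:250,260:350]
f=lambda i:cv2.resize(i,(400,int(i.shape[0]*400/i.shape[1])),interpolation=cv2.INTER_CUBIC)
a=f(a);b=f(b);h=max(a.shape[0],b.shape[0])
p=lambda i:cv2.copyMakeBorder(i,0,h-i.shape[0],0,0,cv2.BORDER_CONSTANT)
cv2.imwrite("pics/crop0.png",np.hstack([p(a),p(b)]))
E
cat > h.py <<'E'
import cv2,numpy as np
Ks=np.array([[377.5735,0,251.3942],[0,377.5735,196.3243],[0,0,1]]);Es=np.array([[-0.9796,-0.2009,0.0076,0.5411],[-0.1016,0.4618,-0.8811,0.1339],[0.1735,-0.8639,-0.4728,0.9387]])
Kt=np.array([[366.6013,0,255.395],[0,366.6013,190.0655],[0,0,1]]);Et=np.array([[0.0186,-0.9998,0.01,0.08],[-0.9809,-0.0202,-0.1937,0.5741],[0.1938,-0.0062,-0.981,0.9853]])
def ray(K,E,u,v,z):
    R,t=E[:,:3],E[:,3];o=-R.T@t;d=R.T@np.linalg.solve(K,[u,v,1]);return o+d*(z-o[2])/d[2]
def tri(ps,pt):
    X=cv2.triangulatePoints(Ks@Es,Kt@Et,np.array(ps,float),np.array(pt,float));return (X[:3]/X[3]).ravel()
def blob(f,x0,y0,x1,y1,th=60):
    i=cv2.imread(f)[y0:y1,x0:x1].max(2)<th
    n,l,s,c=cv2.connectedComponentsWithStats(i.astype(np.uint8));k=1+s[1:,4].argmax()
    r=cv2.minAreaRect(np.argwhere(l==k)[:,::-1].astype(np.float32));return c[k]+[x0,y0],s[k],np.array(r[0])+[x0,y0],r[1:],cv2.boxPoints(r)+[x0,y0]
E
python3 - <<'E'
from h import *
s=blob("pics/side0.png",258,138,288,162);t=blob("pics/top0.png",300,190,335,220)
print(s,t);print(tri(s[2],t[2]))
bt=np.array([ray(Kt,Et,*p,.21) for p in t[4]]);print(bt)
for p in[(264,190),(356,220),(381,230)]:print(ray(Kt,Et,*p,.1))
print(ray(Kt,Et,312,212,.077))
E
```

```text
(array([272.21969697, 148.87121212]), array([  7,   5,  16,  13, 132], dtype=int32), array([271.97413826, 149.0603466 ]), ((16.807226181030273, 9.322757720947266), 23.198589324951172), array([[262.41379166, 150.03448391],
       [266.08620644, 141.46551776],
       [281.53448486, 148.0862093 ],
       [277.86207008, 156.65517616]])) (array([319.45652174, 204.59782609]), array([12,  6, 16, 18, 92], dtype=int32), array([319.40163612, 204.4180336 ]), ((4.481290817260742, 21.382160186767578), 39.80556869506836), array([[310.83606243, 211.19672394],
       [324.52458763, 194.7704916 ],
       [327.96720886, 197.63934326],
       [314.27868462, 214.06557465]]))
[ 0.51182755 -0.06365669  0.19991169]
[[ 0.49328217 -0.0410796   0.21      ]
 [ 0.5338451  -0.07453241  0.21      ]
 [ 0.5269932  -0.08270319  0.21      ]
 [ 0.48655094 -0.04922378  0.21      ]]
[0.56436438 0.06813899 0.1       ]
[ 0.48746284 -0.17967922  0.1       ]
[ 0.46199022 -0.24563964  0.1       ]
[ 0.50992254 -0.06555177  0.077     ]
```

View pics/crop0.png

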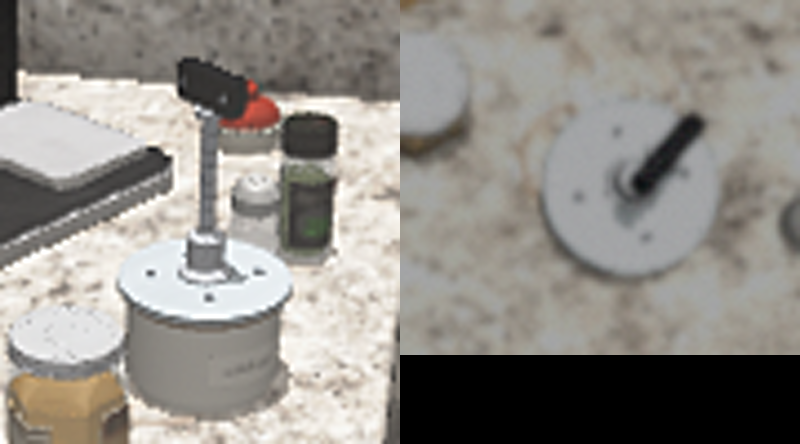

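The crop confirms the cream crock, with the T-handle on the rod above the grey plate. The handle centre triangulates to about (0.511, -0.064, 0.200), with its long axis at -39.5°. The tool's y should therefore be at 50.5°, and it is now at 66.6°. I'll move to a hover above it.

```bash
python3 -m inch '[0,0,40,0,100,60,-135,52,-8,100,273,-614,52,-16,100,273,-614,52,-16,100,273,-614,52,-16,100,273,-614,52,-16,100,273,-614,52,-16,100,273,-614,52,-16,100,273,-614,52,-16,100,273,-614,52,-16,100]' 20
```

```text
t: 0.93
tool_pos: [0.3908, 0.2061, 0.2664]
orientation: [-1.059, -2.958, 0.0]
force: [1.1, 0.7, 0.1]
opening: 0.0928
gripper_force: 0.0
```

```bash
python3 -m inch '[110,-250,0,0,100,110,-250,0,0,100,110,-250,0,0,100,110,-250,0,0,100,110,-250,0,0,100,110,-250,0,0,100,110,-250,0,0,100,110,-250,0,0,100,110,-250,0,0,100,110,-250,0,0,100]'
python3 - <<'E'
from h import *
from plant import robot,read_camera
from scipy.spatial.transform import Rotation as R
s=robot.read_state();c=read_camera("wrist");cv2.imwrite("pics/w1.png",c["image"])
np.savez("w1.npz",p=s["tool_pos"],o=s["orientation"],K=c["K"],M=c["mount"])
print(s["tool_pos"],s["orientation"],c["K"].tolist(),c["mount"].round(4).tolist())
E
```

```text
t: 1.77
tool_pos: [0.5004, -0.0415, 0.2661]
orientation: [-1.06, -2.956, -0.0]
force: [-0.8, 0.3, -0.2]
opening: 0.0931
gripper_force: 0.0
[ 0.50037893 -0.04150505  0.26613619] [-1.05967180e+00 -2.95623708e+00 -3.64463897e-04] [[284.61992043156783, 0.0, 255.04987839212126], [0.0, 284.61992043156783, 188.00211203071478], [0.0, 0.0, 1.0]] [[-0.0005, -0.9623, -0.272, 0.0759], [1.0, -0.0004, -0.0006, 0.0], [0.0005, -0.272, 0.9623, -0.1645], [0.0, 0.0, 0.0, 1.0]]
```

View pics/w1.png

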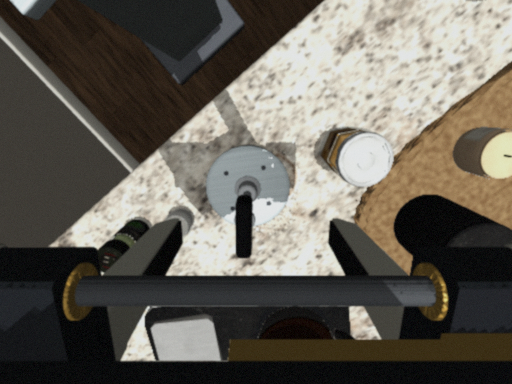

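The wrist view shows the black handle bar at (244,225), nearly vertical in the image between the fingers. The honey jar is at (363,158), and the salt shaker (180,218) and spice bottle (125,240) are clear of the fingers.

Run:
```python
from h import *
from scipy.spatial.transform import Rotation as R
d=np.load("w1.npz");b=blob("pics/w1.png",222,185,268,266,45);print(b)
A=R.from_rotvec(d["o"]).as_matrix();o=A@d["M"][:3,3]+d["p"]
def c(u,v,z):
    r=A@d["M"][:3,:3]@np.linalg.solve(d["K"],[u,v,1]);return o+r*(z-o[2])/r[2]
print(c(*b[2],.213));B=np.array([c(*q,.213) for q in b[4]]);print(B)
i=cv2.imread("pics/w1.png")[185:266,222:268].max(2)<45
for v in range(0,81,6):
    x=np.flatnonzero(i[v]);print(v+185,(x.min()+222,x.max()+222) if len(x) else None)
```

```text
(array([243.52783964, 225.10244989]), array([ 14,   9,  16,  63, 898], dtype=int32), array([243.5, 225. ]), ((62.0, 15.0), 90.0), array([[236., 194.],
       [251., 194.],
       [251., 256.],
       [236., 256.]]))
[ 0.50761129 -0.0599823   0.213     ]
[[ 0.48335681 -0.04739658  0.213     ]
 [ 0.49097856 -0.03813721  0.213     ]
 [ 0.53345896 -0.07339473  0.213     ]
 [ 0.52533792 -0.08326408  0.213     ]]
185 None
191 None
197 (np.int64(238), np.int64(250))
203 (np.int64(237), np.int64(250))
209 (np.int64(236), np.int64(250))
215 (np.int64(236), np.int64(251))
221 (np.int64(236), np.int64(251))
227 (np.int64(236), np.int64(250))
233 (np.int64(237), np.int64(250))
239 (np.int64(237), np.int64(250))
245 (np.int64(237), np.int64(250))
251 (np.int64(237), np.int64(250))
257 None
263 None
```

```bash
python3 -m inch '[10,-21,0,0,100,10,-21,-40,0,100,10,-21,-75,0,100,10,-21,-75,0,100,10,-21,-75,0,0,10,-21,-75,0,0,10,-21,-75,0,0,10,-21,-75,0,0,10,-21,-75,0,0,10,-21,-75,0,0]' 25
python3 -m inch '[0,0,0,0,0,0,0,0,0,0,0,0,0,0,0,0,0,0,0,0]'
python3 - <<'E'
from plant import robot,read_camera
import cv2,numpy as np
s=robot.read_state();print(s["wrist_torque"],s["force"])
c=read_camera("side")["image"][120:230,220:330];w=read_camera("wrist")["image"]
cv2.imwrite("pics/g1.png",np.hstack([cv2.resize(c,(384,384)),w[:, 100:480]]))
E
```

```text
t: 2.65
tool_pos: [0.5115, -0.063, 0.1929]
orientation: [1.059, 2.956, 0.0]
force: [0.2, 0.7, -0.1]
opening: 0.0578
gripper_force: 0.0
t: 2.98
tool_pos: [0.5107, -0.063, 0.1915]
orientation: [-1.06, -2.957, 0.0]
force: [-0.1, 0.2, -0.5]
opening: 0.0307
gripper_force: 0.0
[ 0.00105746  0.04602924 -0.01870787] [-0.10941665  0.20393594 -0.52258277]
```

View pics/g1.png

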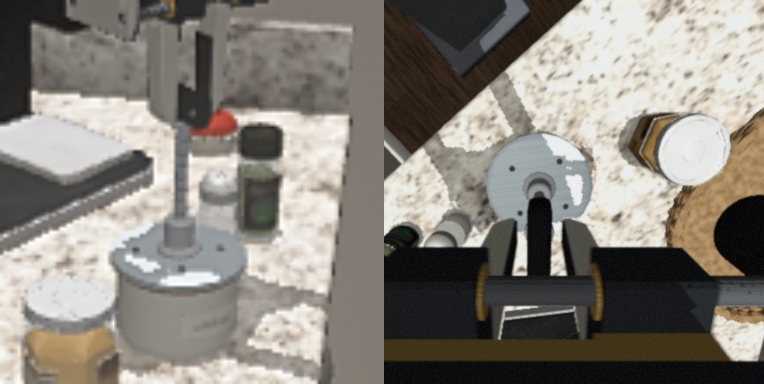

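The fingers (pads at about (500,240) and (580,240) in the right half) straddle the bar at (540,230), centred, and are still closing.

```bash
python3 -m inch '[0,0,0,0,0,0,0,0,0,0,0,0,0,0,0,0,0,0,0,0,0,0,0,0,0,0,0,0,0,0]'; python3 -c "
from plant import robot
for i in range(3):
  s=robot.read_state();print(s['force'],s['wrist_torque'])"
```

```text
t: 3.58
tool_pos: [0.5107, -0.063, 0.1915]
orientation: [-1.06, -2.957, 0.0]
force: [-1.3, -1.3, 0.3]
opening: 0.0138
gripper_force: 25.0
[-1.310639   -1.27329967  0.29704178] [-0.20039885  0.25887043 -0.06430317]
[-1.310639   -1.27329967  0.29704178] [-0.20039885  0.25887043 -0.06430317]
[-1.310639   -1.27329967  0.29704178] [-0.20039885  0.25887043 -0.06430317]
```

```bash
python3 -m inch '[0,0,-2,0,0,0,0,-5,0,0,0,0,-8,0,0,0,0,-11,0,0,0,0,-14,0,0,0,0,-17,0,0,0,0,-20,0,0,0,0,-22,0,0,0,0,-22,0,0,0,0,-22,0,0]'; python3 -m inch '[0,0,-0.5,0,0,0,0,-1,0,0,0,0,-1,0,0]';python3 -m inch '[0,0,-0.5,0,0,0,0,-1,0,0,0,0,-1,0,0]'
```

```text
t: 4.42
tool_pos: [0.5107, -0.063, 0.1694]
orientation: [-1.059, -2.957, 0.0]
force: [-0.9, -1.4, 1.1]
opening: 0.0137
gripper_force: 25.0
t: 4.67
tool_pos: [0.5107, -0.063, 0.1686]
orientation: [-1.06, -2.957, 0.0]
force: [-2.3, -1.6, 0.9]
opening: 0.0136
gripper_force: 25.0
t: 4.92
tool_pos: [0.5107, -0.063, 0.1675]
orientation: [-1.06, -2.957, 0.0]
force: [-2.3, -2.6, 0.7]
opening: 0.0135
gripper_force: 25.0
```

```bash
python3 -m inch '[0,0,-0.7,0,0,0,0,-1.5,0,0,0,0,-1.5,0,0]'|grep -E "pos|^force";python3 -m inch '[0,0,-0.7,0,0,0,0,-1.5,0,0,0,0,-1.5,0,0]'|grep -E "pos|^force"
```

```text
tool_pos: [0.5107, -0.0629, 0.1659]
force: [-1.6, -2.5, 0.5]
tool_pos: [0.5107, -0.0629, 0.1643]
force: [-2.7, -3.1, 0.3]
```

```bash
python3 -m inch '[0,0,-0.7,0,0,0,0,-1.5,0,0,0,0,-1.5,0,0]'|grep -E "pos|^force"
```

```text
tool_pos: [0.5107, -0.0629, 0.1629]
force: [-2.3, -1.8, 1.3]
```

```bash
python3 -m inch '[0,0,-0.7,0,0,0,0,-1.5,0,0,0,0,-1.5,0,0]'|grep -E "pos|^force";python3 -m inch '[0,0,-0.7,0,0,0,0,-1.5,0,0,0,0,-1.5,0,0]'|grep -E "pos|^force"
```

```text
tool_pos: [0.5107, -0.0629, 0.1614]
force: [-1.4, -3.2, 1.0]
tool_pos: [0.5107, -0.063, 0.1599]
force: [-2.2, -3.1, 0.3]
```

```bash
python3 -m inch '[0,0,-0.7,0,0,0,0,-1.5,0,0,0,0,-1.5,0,0]'|grep -E "pos|^force";python3 -m inch '[0,0,-0.7,0,0,0,0,-1.5,0,0,0,0,-1.5,0,0]'|grep -E "pos|^force"
python3 - <<'E'
from plant import robot,read_camera
import cv2
c=read_camera("side")["image"][120:230,220:330];cv2.imwrite("pics/g2.png",cv2.resize(c,(440,440)))
E
```

```text
tool_pos: [0.5107, -0.0629, 0.1584]
force: [-2.1, -2.0, 0.4]
tool_pos: [0.5107, -0.0629, 0.1569]
force: [-2.7, -2.5, 1.4]
```

View pics/g2.png

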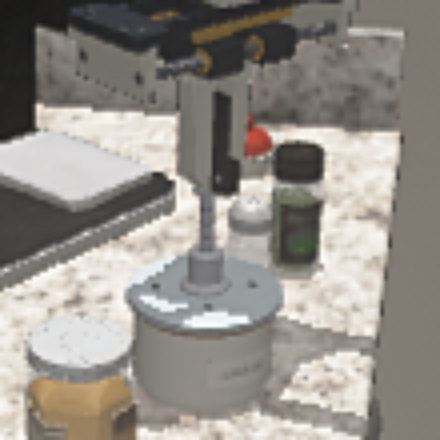

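The exposed rod above the bush, (205,225), is now shorter, and the handle is moving down with the fingers.

```bash
python3 -m inch '[0,0,-0.7,0,0,0,0,-1.5,0,0,0,0,-1.5,0,0]'|grep -E "pos|^force";python3 -m inch '[0,0,-0.7,0,0,0,0,-1.5,0,0,0,0,-1.5,0,0]'|grep -E "pos|^force"
```

```text
tool_pos: [0.5107, -0.063, 0.1554]
force: [-3.2, -2.2, 1.8]
tool_pos: [0.5107, -0.063, 0.1539]
force: [-3.3, -3.1, 1.7]
```

```bash
python3 -m inch '[0,0,-0.7,0,0,0,0,-1.5,0,0,0,0,-1.5,0,0]'|grep -E "pos|^force"
```

```text
tool_pos: [0.5108, -0.0629, 0.1524]
force: [-2.3, -2.8, 1.0]
```

```bash
python3 -m inch '[0,0,-0.7,0,0,0,0,-1.5,0,0,0,0,-1.5,0,0]'|grep -E "pos|^force";python3 -m inch '[0,0,-0.7,0,0,0,0,-1.5,0,0,0,0,-1.5,0,0]'|grep -E "pos|^force"
```

```text
tool_pos: [0.5107, -0.0629, 0.1509]
force: [-2.2, -2.7, 1.6]
tool_pos: [0.5107, -0.0629, 0.1494]
force: [-2.2, -3.4, 1.2]
```

```bash
python3 -m inch '[0,0,-0.7,0,0,0,0,-1.5,0,0,0,0,-1.5,0,0]'|grep -E "pos|^force"
```

```text
tool_pos: [0.5107, -0.0629, 0.1479]
force: [-2.3, -2.2, 1.7]
```

```bash
python3 -m inch '[0,0,-0.7,0,0,0,0,-1.5,0,0,0,0,-1.5,0,0]'|grep -E "pos|^force";python3 -m inch '[0,0,-0.7,0,0,0,0,-1.5,0,0,0,0,-1.5,0,0]'|grep -E "pos|^force"
```

```text
tool_pos: [0.5108, -0.0629, 0.1464]
force: [-2.4, -3.2, 1.6]
tool_pos: [0.5108, -0.0629, 0.1451]
force: [-3.9, -2.2, 3.8]
```

```bash
python3 -m inch '[0,0,-0.7,0,0,0,0,-1.5,0,0,0,0,-1.5,0,0]'|grep -E "pos|^force"
```

```text
tool_pos: [0.5108, -0.0629, 0.1439]
force: [-4.3, -2.1, 5.6]
```

Contact. I'll hold the pose and read the force again.

```bash
for i in 1 2 3; do python3 -m inch '[0,0,0,0,0]'|grep -E "pos|^force"; done; python3 -c "
from plant import robot
s=robot.read_state();print(s['t'],s['q'],s['wrist_torque'])"
```

```text
tool_pos: [0.5108, -0.063, 0.1439]
force: [-5.3, -1.5, 4.8]
tool_pos: [0.5108, -0.063, 0.1439]
force: [-5.1, -2.3, 5.6]
tool_pos: [0.5109, -0.0629, 0.144]
force: [-4.8, -2.8, 6.0]
9.2167 [-2.22226338e-01 -5.33141012e-02  1.81459183e+00 -1.12315556e-05
  1.38004058e+00 -1.10496372e+00] [-0.51867504  0.88969367 -0.02041913]
```

```bash
python3 -m inch '[0,0,-0.0,-4,0,0,0,0.3,-8,0,0,0,0.3,-12,0,0,0,0.3,-16,0,0,0,0.3,-16,0]';for i in 1 2 ; do python3 -m inch '[0,0,0,0,0]'|grep -E "pos|^force"; done; python3 -c "
from plant import robot
s=robot.read_state();print(s['t'],s['q'],s['wrist_torque'])"
```

```text
t: 9.63
tool_pos: [0.5113, -0.0625, 0.1444]
orientation: [1.465, 2.778, 0.002]
force: [-1.8, -0.1, 4.3]
opening: 0.0137
gripper_force: 25.0
tool_pos: [0.5113, -0.0625, 0.1444]
force: [-1.5, 0.4, 5.7]
tool_pos: [0.5113, -0.0625, 0.1444]
force: [-2.1, 0.4, 4.9]
9.8 [-2.21857905e-01 -5.34988803e-02  1.81398993e+00  8.62456105e-04
  1.37992555e+00 -8.28595334e-01] [ 0.0310474   0.33810107 -0.08100387]
```

```bash
python3 -m inch '[0,0,0,-5,0,0,0,0,-10,0,0,0,0,-15,0,0,0,0,-20,0,0,0,0,-25,0,0,0,0,-30,0,0,0,0,-34,0,0,0,0,-38,0,0,0,0,-38,0,0,0,0,-38,0]'; python3 -c "
from plant import robot
s=robot.read_state();print(s['t'],s['q'],s['wrist_torque'])"
```

```text
t: 10.63
tool_pos: [0.5129, -0.0621, 0.1446]
orientation: [2.282, 2.156, 0.007]
force: [5.8, 1.6, 0.7]
opening: 0.0137
gripper_force: 25.0
10.6333 [-0.22134144 -0.05313673  1.81319316  0.00226542  1.37710664 -0.16494901] [ 0.40694317 -0.88026162 -0.04294299]
```

```bash
python3 -m inch '[0.5,0,0,-3,0,1,0,0,-6,0,1,0,0,-9,0,1,0,0,-9,0,1,0,0,-9,0]'; python3 -c "
from plant import robot
s=robot.read_state();print(s['q'][0]-s['q'][5],s['wrist_torque'])"
python3 -m inch '[0,0,0,-3,0,0,0,0,-5,0,0,0,0,-5,0,0,0,0,-5,0]'; python3 -c "
from plant import robot
s=robot.read_state();print(s['q'][0]-s['q'][5],s['wrist_torque'])"
```

```text
t: 11.05
tool_pos: [0.5133, -0.0621, 0.1445]
orientation: [2.444, 1.972, 0.006]
force: [4.8, 3.1, 2.4]
opening: 0.0141
gripper_force: 25.0
-0.21260151668248511 [ 0.50588718 -0.72390552 -0.00944941]
t: 11.38
tool_pos: [0.5134, -0.0622, 0.1445]
orientation: [2.527, 1.864, 0.005]
force: [5.6, 2.3, 1.7]
opening: 0.0144
gripper_force: 25.9
-0.2990747920341602 [ 0.40014153 -0.81635844  0.52678568]
```

The wrist torque is 0.53 N m, far above the 0.12 N m needed to turn the handle, so it is at its stop. I'll release and lift away.

```bash
python3 -m inch '[0,0,0,0,25,0,0,0,0,50,0,0,0,0,80,0,0,0,0,80,0,0,0,0,80,0,0,0,0,80]'; python3 -m inch '[0,0,0,0,80,0,0,10,0,80,0,0,35,0,80,0,0,70,0,80,0,0,100,0,80,0,0,100,0,80,0,0,100,0,80,0,0,100,0,80]'
python3 - <<'E'
from plant import robot,read_camera
import cv2,numpy as np
c=read_camera("side")["image"][120:230,220:330];w=read_camera("wrist")["image"]
cv2.imwrite("pics/g3.png",np.hstack([cv2.resize(c,(384,384)),w[:, 100:480]]))
E
```

```text
t: 11.88
tool_pos: [0.5116, -0.0629, 0.1436]
orientation: [-2.532, -1.86, 0.0]
force: [-0.4, -0.2, -0.2]
opening: 0.0497
gripper_force: 0.0
t: 12.55
tool_pos: [0.5118, -0.063, 0.2441]
orientation: [2.532, 1.859, 0.0]
force: [0.5, 0.2, 0.7]
opening: 0.0746
gripper_force: 0.0
```

View pics/g3.png

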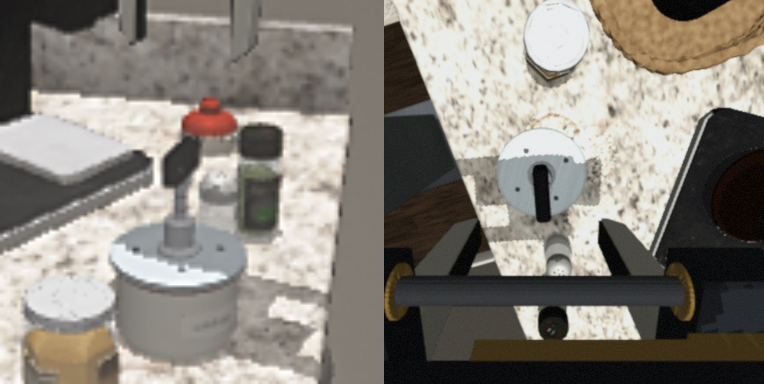

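The handle bar at (543,192) on the right is turned and has stayed down, and the bystanders are undisturbed. I'll hand in.

```bash
python3 -c "
from plant import job
print(job.close_job())"
```

```text
the job is handed in; nothing more can be done
None
```

The job is handed in: the probe was lowered to the crock's floor (about 3.4 N on the foot, estimated), the handle was turned clockwise to its stop, and the gripper was released clear at about 12.6 s with the bystanders untouched.

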